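# Run the carrier home and start the wire bonder

## Task

Push the carrier along its track by the thumb plate at its tail until its nose rests against the end stop under the bonding head, sliding it with your fingertips and not lifting it. Then reach a fingertip down into the round well of the start console, press the sunken start key to the bottom, hold it there for about a second and let it come back up. Keep the start key up until the carrier is home, do not press the key of the lamp box, and leave the other things on the bench where they are.

Things in the scene. Friction and masses are not known exactly. Their poses are not given: they have to be found in the camera images.
- bonder: White bench-top wire bonder, fixed. Origin on the bench below the bonding point; base 24 mm high, x -70 to +100, y -280 to +260 mm. A straight track runs along its y axis. The head and its reel and lamp overhang the track from y = -45 mm on, above 100 mm height; the thin bonding tool hangs to 62 mm height at y = 0. Column 270 mm high from y = +120 mm, a microscope swung out behind it.
- track_end (a point): Middle of the end stop's face (dark steel block across the track, top 45 mm above the bench), on the track floor: bonder x = 0, y = +35 mm, 25.5 mm above the bench. The dark track floor is 63 mm wide; the aluminium rails on either side are 12 mm wide, tops 37.5 mm above the bench, from bonder y = -278 to +67 mm.
- carrier: Flat aluminium plate, 60 (x) by 175 (y) by 8 mm, 0.2 to 0.35 kg, loose in the track, its y along the bonder's y. Origin on its underside below the small black chip package; nose at y = +35, tail at y = -140 mm. It starts 55 to 135 mm short of home; home means nose on the stop, its origin at y = 0 of the bonder. Slides with 1 to 4 N, stays where it is left.
- carrier_tail (a point): Middle of the rear face of the thumb plate standing at the carrier's tail (44 mm wide in x, 8 mm thick, its top 59.5 mm above the bench, 22 mm above the rails). The point is 49.5 mm above the bench, 10 mm below the plate's top; the rear face looks to the carrier's -y. Push here towards +y.
- console: White start console box, fixed, 110 mm (x) by 150 mm (y) by 66 mm high, origin at the centre of its underside. On its top, on the -y half, a black key pad with eight small keys (not moving); on the +y half the round well.
- well (a point): Centre of the well's mouth, on the console at y = +38 mm, 72 mm above the bench: upper edge of a black collar 68 mm across, 6 mm high. The well is round, vertical, bore 56 mm, floor 54 mm below the mouth. In its middle the start key: round, grey, 28 mm across, its top 32 mm below the mouth (40 mm above the bench) when up, standing 15 mm clear of its steel bezel.
- start_key (a joint): Travel of the start key in m: 0 is up, 0.006 is fully down. Springs back by itself; about 1.5 N starts it moving and 5 N holds it at the bottom.
- lamp_box: White lamp supply box, fixed, 120 mm (x) by 140 mm (y) by 66 mm high, origin at the centre of its underside; a black dial stands on the -y half of its top (to 87 mm height) and a round key stands proud on the +y half. It may stand to either side of the start console; not to be used.
- lamp_key_top (a point): Top of the lamp box's standing key, 24 mm across, 86 mm above the bench.
- lamp_key (a joint): Travel of the lamp key in m: 0 is up, 0.005 fully down. Leave it alone.
- mouse: Loose bystander. Black computer mouse, 104 by 60 mm, 34 mm high, origin under its centre.
- tweezers: Loose bystander. Steel tweezers lying flat, 130 mm long along their x, 7 mm high, origin under their middle.
- chip_tray: Loose bystander. Black chip tray with small cells, 52 by 52 by 12 mm, origin under its centre.
- wire_spool: Loose bystander. Aluminium wire spool standing on end, 50 mm across, 30 mm high, origin under its centre.
- solvent: Loose bystander. White plastic bottle with black cap, 58 mm across, 110 mm high, origin under its centre.
- dish: Loose bystander. Shallow glass dish, 84 mm across, 14 mm high, origin under its centre.
- driver: Loose bystander. Small screwdriver with black handle, lying along its x, 150 mm long, origin under its middle.

How it is judged:
By the outcome, as a careful person would: the job done as asked, in the order asked, and still so for the second after the job is handed in, with the robot touching nothing.
It also fails if it takes over 58 s, if anything falls off the work surface, if the arm or the gripper's body presses on something with over 40 N, if the wrist force passes 120 N, or if a joint passes its speed limit or range.

## Robot

A 7-joint arm with a two-finger parallel gripper is mounted at the origin on the work surface. World frame = base frame: x ahead of the robot, y to its left, z up, the work surface at z = 0. Lengths are in m, angles in rad, forces in N, time in s.
With the tool pointing down it reaches from about 0.35 to 0.9 m from the base axis. Payload 8.1 kg.
Tool frame: the origin (TCP) lies midway between the tips of the shut fingers; the grasp point (between the pads) lies 19 mm behind it (arm.pinch_z is the distance from the TCP to the grasp point, in m); z points along the fingers, y is the direction in which the jaws open and shut (so a half turn about z gives the same grasp; the last joint's range is limited). The gripper opens to 92 mm and grips with 3 to 60 N. Pads are 19 mm wide; open, the fingers measure 130 mm over their backs; the gripper's body (75 mm by 190 mm) begins 47 mm behind the grasp point.
Start: joints at [1.134, 0.434, 0.025, 1.573, -0.012, 1.134, -0.075], TCP at [0.205, -0.591, 0.227] pointing down, gripper open.
Joint ranges: [-2.62, 2.62], [-0.44, 2.09], [-1.27, 1.32], [0.08, 2.57], [-1.32, 4.46], [0.12, 2], [-2.74, 2.74]. Speed limits (rad/s): [2.22, 2.22, 3.01, 3.01, 3.14, 3.14, 3.14].

## Interface

Orientations are given as a rotation vector (axis times angle).
In Python, from cell import arm, eyes gives the robot as it stands.
- The arm moves only by the tool apply_moves, never from a script. Its argument "targets" is one flat list of numbers, 5 for each row, row after row: the closure, from 0 (fully open) to 1 (shut), then the shift along the tool's x, y, z each as a share of 40 cm, from -1 to 1, then the turn about the tool's z as a share of pi/2 rad, from -1 to 1. A call has 1 to 20 rows; each row shifts and turns the commanded pose from where the row before left it, along the tool's axes as they then stand; what a row does not reach is not made up. A row lasts 1/8 s, in which the tool goes at most 62.5 mm and 10.7 degrees, less where a joint would pass 70% of its speed; a pose out of reach is approached as far as the arm can. A call with a number of a shift or a turn outside -1 to 1 is refused whole. A call with a gripper value outside its range is refused whole. The fingers move at their own pace and stop on an object; "grip_force" is the grip in N (left out, the last holds). Time passes only in rows, so rows that do not move let the fingers close. It gives the time, the measured TCP pose, the force and the opening at its end, in the units of the state.
- arm.observe(): the state, without advancing time (a new reading comes with each control period).
- eyes.get_image(name): name is "scene" or "side" or "wrist"; returns the picture (420x560x3 uint8, red, green, blue); there is no depth.
- eyes.camera_params(name): a dict with "camera_matrix" (3x3 intrinsics, pixels), "distortion" ([k1, k2, p1, p2, k3] as OpenCV has them; the pictures are not rectified), "xyz" and "attitude" of the camera in the world; the wrist camera has in their place "hand_eye" (4x4, takes a point from camera to tool coordinates, whose origin is the TCP and whose axes are the flange's). Camera axes: x right, y down, z forward; pixel columns grow to the right and rows downward; lengths in m; the calibration is good to about 2 mm. A picture is of the moment at which its call begins: read the wrist's pose just before it. camera_params takes no time and is no camera call.
- arm.sign_off(): hands the job in, once; it reports no verdict.
The state is a dict: "clock": time; "joints": joint angles; "dq": joint speeds; "joint_efforts": joint torques, N m; "position": TCP position; "ee_rot": TCP orientation; "force": force on the tool from outside, world axes, zero at the start; "ft_torque": the same for the moment, N m; "width": opening from 0.0 (shut) to 1.0 (fully open).
Only numpy, scipy, OpenCV 4.12 (cv2) and the standard library are available. Lean on these libraries where they do the work, as an engineer would, in place of code of your own. Each camera call takes 0.05 s, during which the arm holds its last target.

## Working session

There is one attempt and no reset: what is moved stays moved. The work goes in short steps, Python scripts to look and compute and a tool call to move; the robot and the scene stay as the last step left them, time stands still between calls to the robot, and variables do not carry over. Pictures are saved under pics/ and viewed, and the job is handed in when it is done.

Besides the shell and the picture viewer there is one more tool, called after "Request:" in YAML: its name, and indented under it one key for each argument. apply_moves: Moves the arm, as the interface text tells. Its arguments: {"type":"object","properties":{"targets":{"type":"array"},"grip_force":{"type":"number"}},"required":["targets"]}

```bash
ls; mkdir -p pics; python3 - <<'E'
from cell import arm, eyes
import cv2
print(arm.observe())
for n in ["scene","side","wrist"]:
    p=eyes.camera_params(n); print(n,p)
    im=eyes.get_image(n); cv2.imwrite(f"pics/{n}0.png",im[:,:,::-1])
E
```

```text
pics
{'clock': 0.0, 'joints': array([ 1.1343936 ,  0.43521881,  0.02498991,  1.57407863, -0.01161391,
        1.13398602, -0.0750882 ]), 'dq': array([ 7.48192829e-04,  7.97013449e-04, -7.49545304e-04,  4.07341692e-04,
        2.18213875e-04,  1.68713741e-03, -9.29311656e-05]), 'joint_efforts': array([ 8.67642229e-04, -6.67852950e+01,  9.85360332e-01, -3.14450419e+01,
       -6.05565123e-02,  4.30172228e-02,  2.18253354e-04]), 'position': array([ 0.20455269, -0.59005181,  0.22595489]), 'ee_rot': array([-3.09648349e+00, -5.21534240e-01,  6.10739820e-04]), 'force': array([-0.50549002, -0.18488024, -0.64199733]), 'ft_torque': array([-0.03817674,  0.00024219,  0.02440219]), 'width': 0.9998818347658157}
scene {'camera_matrix': array([[422.0696555 ,   0.        , 275.03375323],
       [  0.        , 422.0696555 , 202.81917508],
       [  0.        ,   0.        ,   1.        ]]), 'distortion': array([-0.09947161,  0.        ,  0.        ,  0.        ,  0.        ]), 'xyz': array([1.4103755 , 0.02502061, 0.87634671]), 'attitude': array([-1.72571408, -1.73030729,  0.7771454 ])}
side {'camera_
[... 287 characters left out ...]
794,  0.8077412 ]), 'attitude': array([-0.94281193,  2.34561753, -1.23489961])}
wrist {'camera_matrix': array([[357.37130561,   0.        , 274.0906844 ],
       [  0.        , 357.37130561, 206.06867904],
       [  0.        ,   0.        ,   1.        ]]), 'distortion': array([-0.06862511,  0.        ,  0.        ,  0.        ,  0.        ]), 'hand_eye': array([[ 7.72740674e-04, -9.59014330e-01, -2.83356519e-01,
         7.71477716e-02],
       [ 9.99998888e-01,  1.10258837e-03, -1.00459390e-03,
        -3.67867159e-04],
       [ 1.27584554e-03, -2.83355428e-01,  9.59014116e-01,
        -1.57436540e-01],
       [ 0.00000000e+00,  0.00000000e+00,  0.00000000e+00,
         1.00000000e+00]])}
```

View pics/scene0.png

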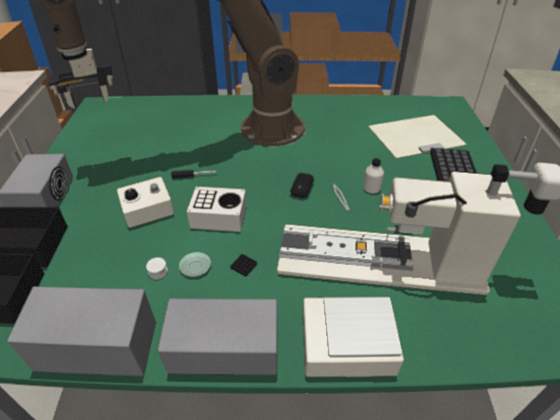

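View pics/side0.png

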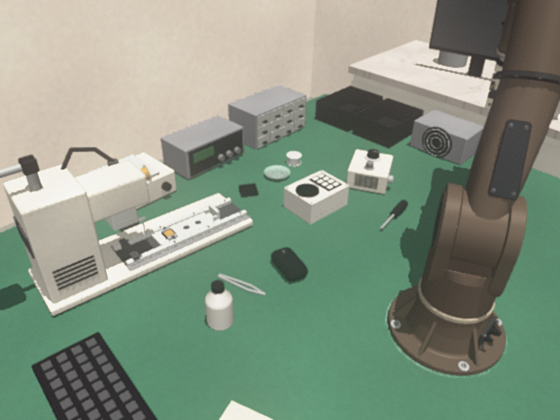

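View pics/wrist0.png

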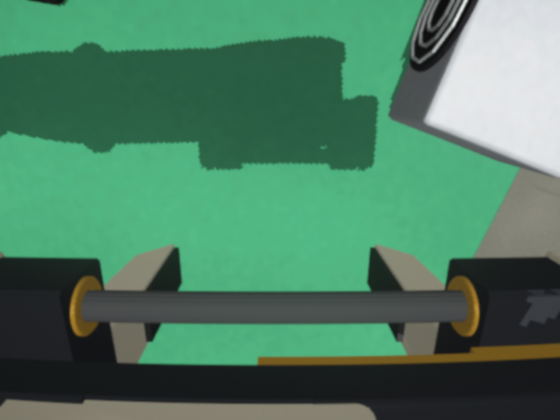

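```bash
cat > h.py <<'E'
import numpy as np, cv2
from scipy.spatial.transform import Rotation as R
from cell import arm, eyes
def cam(n,state=None):
    p=eyes.camera_params(n); K=p["camera_matrix"]; d=p["distortion"]
    if "hand_eye" in p:
        s=state; T=np.eye(4); T[:3,:3]=R.from_rotvec(s["ee_rot"]).as_matrix(); T[:3,3]=s["position"]
        T=T@p["hand_eye"]; return K,d,T[:3,:3],T[:3,3]
    return K,d,R.from_rotvec(p["attitude"]).as_matrix(),np.array(p["xyz"])
def ray(c,uv):
    K,d,Rm,t=c
    q=cv2.undistortPoints(np.array([[uv]],float),K,d)[0,0]
    return t,Rm@np.array([q[0],q[1],1])
def atz(c,uv,z):
    t,v=ray(c,uv); return t+v*(z-t[2])/v[2]
def proj(c,X):
    K,d,Rm,t=c
    X=np.atleast_2d(np.array(X,float))
    Xc=(X-t)@Rm
    return cv2.projectPoints(Xc,np.zeros(3),np.zeros(3),K,d)[0][:,0]
def crop(im,x0,y0,x1,y1,s,name):
    cv2.imwrite(name,cv2.resize(im[y0:y1,x0:x1],None,fx=s,fy=s,interpolation=cv2.INTER_CUBIC))
E
python3 - <<'E'
from h import *
im=cv2.imread("pics/scene0.png")
crop(im,110,165,260,285,5,"pics/c1.png")
crop(im,270,215,430,295,5,"pics/c2.png")
im=cv2.imread("pics/side0.png")
crop(im,100,180,260,290,5,"pics/c3.png")
E
```

```text
(no output)
```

View pics/c1.png

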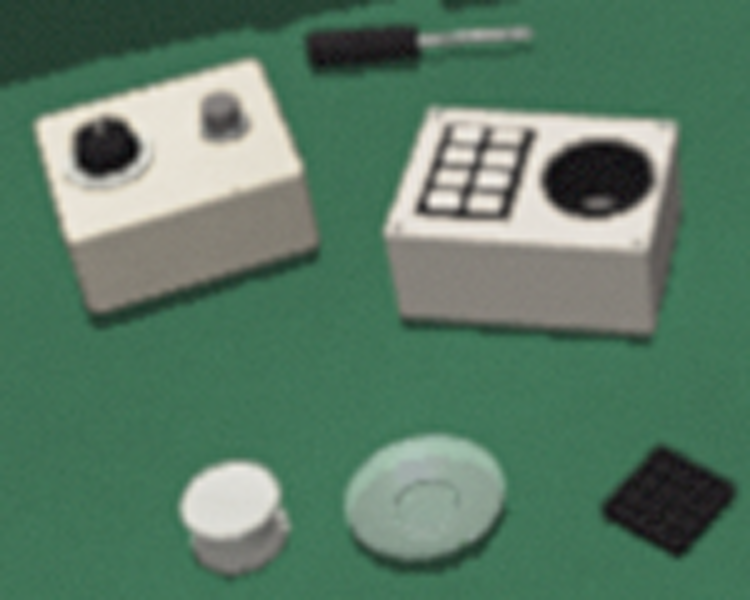

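View pics/c2.png

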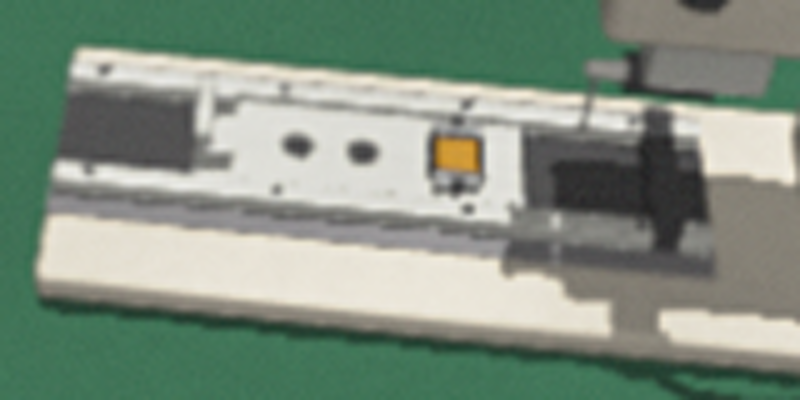

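View pics/c3.png

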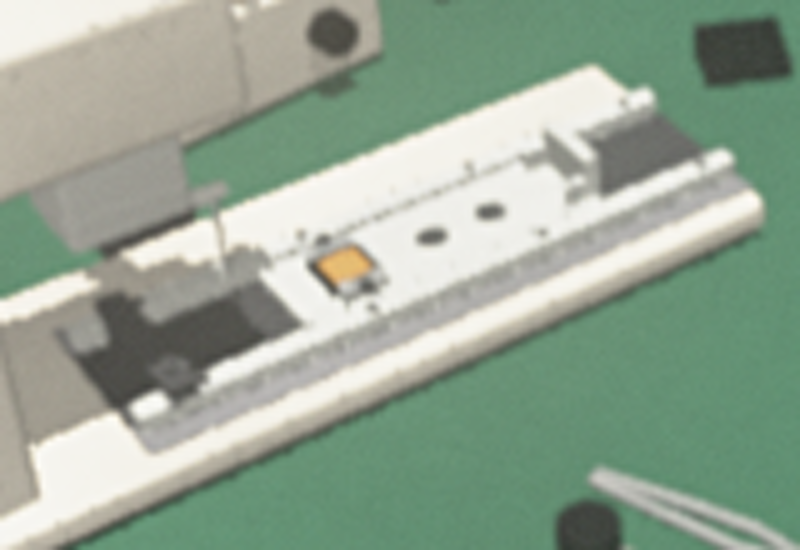

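```bash
cat > fit.py <<'E'
from h import *
from scipy.optimize import least_squares
S=cam("scene"); D=cam("side")
def W(p,X): 
    X=np.atleast_2d(np.array(X,float)); c,s=np.cos(p[2]),np.sin(p[2])
    return np.c_[p[0]+c*X[:,0]-s*X[:,1],p[1]+s*X[:,0]+c*X[:,1],X[:,2]]
def fit(obs,p0):
    def f(p): return np.concatenate([(proj(c,W(p,X))-np.array(uv)).ravel() for c,X,uv in obs])
    r=least_squares(f,p0,loss="soft_l1"); return r.x,f(r.x).reshape(-1,2)
E
cat > f1.py <<'E'
from fit import *
mm=.001
def s2(x,y): return (270+x/5,215+y/5)
def d3(x,y): return (100+x/5,180+y/5)
def s1(x,y): return (110+x/5,165+y/5)
a=np.array
ob=[(S,a([-70,-280,24])*mm,s2(75,47)),(S,a([100,-280,24])*mm,s2(38,275)),(D,a([100,-280,24])*mm,d3(595,65)),(D,a([-70,-280,24])*mm,d3(765,193)),
(D,a([-43.5,-278,37.5])*mm,d3(733,155)),(D,a([43.5,-278,37.5])*mm,d3(655,95))]
p,r=fit(ob,[0.75,0.25,0]); print("bonder",p,"\n",r.round(1))
co=[(S,a([-55,-75,66])*mm,s1(432,107)),(S,a([55,-75,66])*mm,s1(387,235)),(S,a([55,75,66])*mm,s1(648,248)),(S,a([-55,75,66])*mm,s1(677,122)),
(S,a([55,-75,0])*mm,s1(405,320)),(S,a([55,75,0])*mm,s1(652,333)),(S,a([0,38,72])*mm,s1(598,175))]
q,r=fit(co,[0.6,-.1,0]); print("console",q,"\n",r.round(1))
lo=[(S,a([-60,-70,66])*mm,s1(35,122)),(S,a([60,-70,66])*mm,s1(72,242)),(S,a([60,70,66])*mm,s1(302,175)),(S,a([-60,70,66])*mm,s1(258,60))]
l,r=fit(lo,[0.6,-.35,0]); print("lamp",l,"\n",r.round(1))
# carrier: nose edge / tail plate
for y in (-60,-90,-120):pass
np.save("poses.npy",[p,q,l])
print("well",W(q,[0,.038,.072]))
# nose corners on carrier top z=33.5 
for uv in (s2(522,125),s2(522,210)):
    P=atz(S,uv,.0335); c,s=np.cos(p[2]),np.sin(p[2]); d=P[:2]-p[:2]; print("nose bonder", c*d[0]+s*d[1],-s*d[0]+c*d[1])
E
python3 f1.py
```

```text
bonder [ 0.65528512  0.31000945 -0.12520152] 
 [[-0.8 -1.3]
 [-0.9 -0.7]
 [-1.1 -0.5]
 [ 0.1  1.3]
 [-0.1  0.6]
 [-2.8 -1.6]]
console [ 0.49992859 -0.15345454 -0.08702731] 
 [[-0.3  0.5]
 [-0.2 -0.1]
 [ 0.1  0.4]
 [-0.   0.2]
 [-0.5 -0.7]
 [ 0.7 -0. ]
 [ 0.2 -0.4]]
lamp [ 0.47255975 -0.37674456  0.44084365] 
 [[-0.2 -0.2]
 [-0.8  0.5]
 [ 1.  -0.2]
 [ 0.1 -0.3]]
well [[ 0.50323146 -0.11559835  0.072     ]]
nose bonder -0.025536529537936968 -0.027273995699551294
nose bonder 0.0360275350712274 -0.02971034420987973
```

```bash
cat > ov.py <<'E'
from fit import *
p,q,l=np.load("poses.npy"); off=-0.063
import sys
def draw(im,c,p,segs,col,o,s):
    for A,B in segs:
        t=np.linspace(0,1,12)[:,None]; X=W(p,np.array(A)*.001*(1-t)+np.array(B)*.001*t)
        uv=((proj(c,X)-o+.5)*s-.5).round().astype(int)
        cv2.polylines(im,[uv.reshape(-1,1,2)],False,col,1)
def rect(x0,x1,y0,y1,z): 
    P=[(x0,y0,z),(x1,y0,z),(x1,y1,z),(x0,y1,z)]; return [(P[i],P[(i+1)%4]) for i in range(4)]
bs=rect(-70,100,-280,260,24)+rect(-70,100,-280,260,0)+rect(31.5,43.5,-278,67,37.5)+rect(-43.5,-31.5,-278,67,37.5)
cs=rect(-30,30,-140+off*1000,35+off*1000,33.5)+rect(-22,22,-140+off*1000,-132+off*1000,59.5)
th=np.linspace(0,2*np.pi,25)
def circ(r,x,y,z): P=[(x+r*np.cos(t),y+r*np.sin(t),z) for t in th]; return list(zip(P[:-1],P[1:]))
if __name__=="__main__":
  for n,c,(x0,y0,x1,y1) in (("scene",S,(270,215,430,295)),("side",D,(100,180,260,290))):
    im=cv2.imread(f"pics/{n}0.png"); s=5
    im=cv2.resize(im[y0:y1,x0:x1],None,fx=s,fy=s,interpolation=cv2.INTER_CUBIC)
    draw(im,c,p,bs,(0,0,255),np.array([x0,y0]),s); draw(im,c,p,cs,(255,0,0),np.array([x0,y0]),s)
    cv2.imwrite(f"pics/ov_{n}{sys.argv[1]}.png",im)
E
python3 ov.py a
```

```text
(no output)
```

View pics/ov_scenea.png

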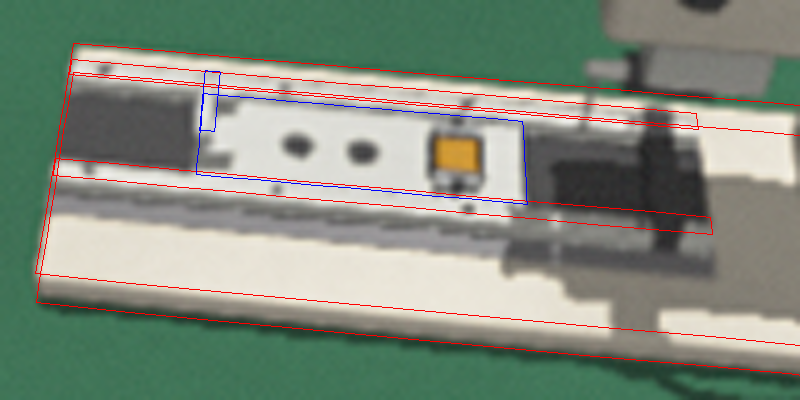

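View pics/ov_sidea.png

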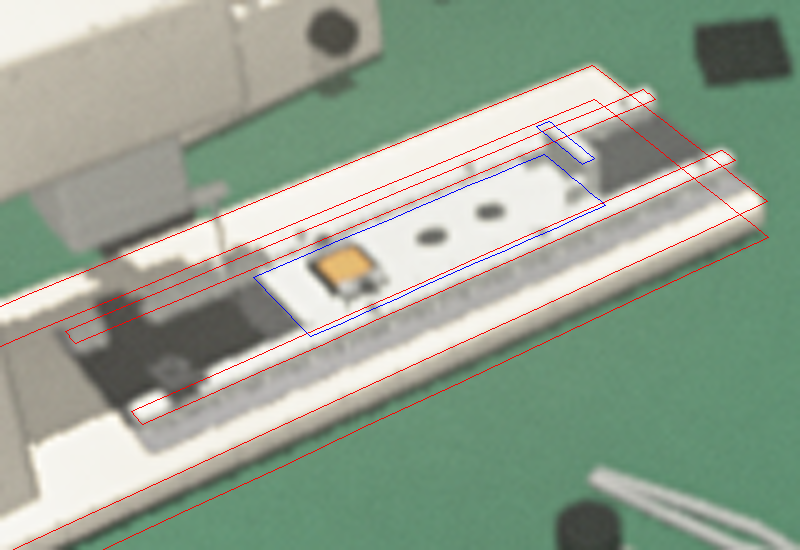

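```bash
python3 - <<'E'
from h import *
im=cv2.imread("pics/scene0.png")
crop(im,270,215,330,260,12,"pics/e1.png")
crop(im,370,225,430,270,12,"pics/e2.png")
E
```

```text
(no output)
```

View pics/e1.png

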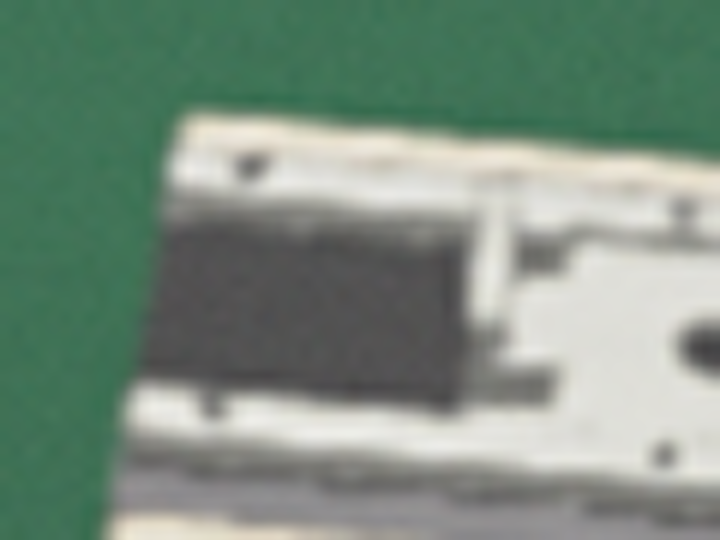

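View pics/e2.png

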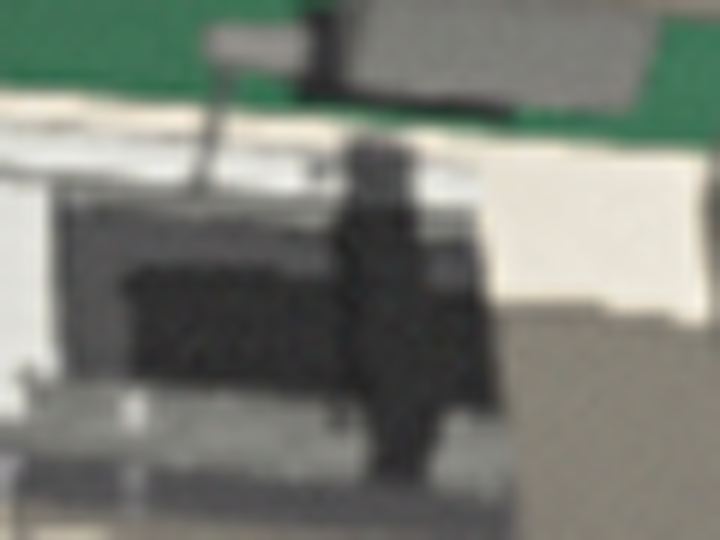

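```bash
cat > f2.py <<'E'
from fit import *
a=np.array; mm=.001
def e1(x,y): return (270+x/12-.46,215+y/12-.46)
def e2(x,y): return (370+x/12-.46,225+y/12-.46)
def d3(x,y): return (100+x/5-.4,180+y/5-.4)
ob=[(S,a(X)*mm,uv) for X,uv in [([31.5,-278,37.5],e1(132,383)),([43.5,-278,37.5],e1(122,430)),([-43.5,-278,37.5],e1(175,150)),([-31.5,-278,37.5],e1(168,190)),
([-43.5,67,37.5],e2(481,163)),([-31.5,67,37.5],e2(484,208)),([31.5,67,37.5],e2(508,412)),([43.5,67,37.5],e2(515,470))]]
ob+=[(D,a(X)*mm,uv) for X,uv in [([-43.5,-278,37.5],d3(735,160)),([-31.5,-278,37.5],d3(722,150)),([43.5,-278,37.5],d3(652,92)),([-43.5,67,37.5],d3(143,424)),([-31.5,67,37.5],d3(130,407)),]]
p,r=fit(ob,[0.655,0.31,-.125]); print("bonder",p,"\n",r.round(1))
for nm,c in (("S",S),("D",D)):
    pp,r=fit([o for o in ob if o[0] is c],p); print(nm,pp)
P=np.load("poses.npy"); P[0]=p; np.save("poses.npy",P)
def inb(P):
    c,s=np.cos(p[2]),np.sin(p[2]); d=P[:2]-p[:2]; return np.array([c*d[0]+s*d[1],-s*d[0]+c*d[1]])
for uv in (e2(52,190),e2(60,375)): print("nose S",inb(atz(S,uv,.0335)))
for uv in (d3(262,268),d3(305,325)): print("nose D",inb(atz(D,uv,.0335)))
for uv in (e1(480,195),e1(515,195)): print("plate top S",inb(atz(S,uv,.0595)))
for uv in (d3(598,155),d3(548,130)): print("plate top D",inb(atz(D,uv,.0595)))
E
python3 f2.py; python3 ov.py b
```

```text
bonder [ 0.65835311  0.30952803 -0.13371825] 
 [[-0.  -0.1]
 [ 0.2 -0.7]
 [-0.1 -0.5]
 [-0.1 -0.8]
 [-0.6  0.1]
 [-0.5 -0.5]
 [-0.3  0.1]
 [-0.4 -1.2]
 [-0.3 -0.1]
 [-0.3 -0.1]
 [-1.8 -0.7]
 [-1.  -0.7]
 [-0.6 -0. ]]
S [ 0.65994134  0.3099656  -0.13290624]
D [ 0.6560772   0.30896382 -0.13501973]
nose S [-0.02681924 -0.02890268]
nose S [ 0.02890033 -0.02883765]
nose D [ 0.03089949 -0.03456794]
nose D [-0.02359151 -0.0303859 ]
plate top S [-0.01498134 -0.20523066]
plate top S [-0.01601101 -0.19743405]
plate top D [-0.02192976 -0.20634527]
plate top D [ 0.01366953 -0.19784234]
```

View pics/ov_sceneb.png

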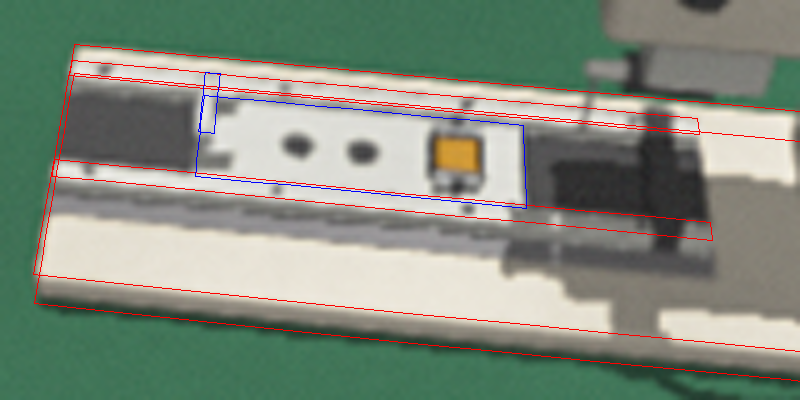

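View pics/ov_sideb.png

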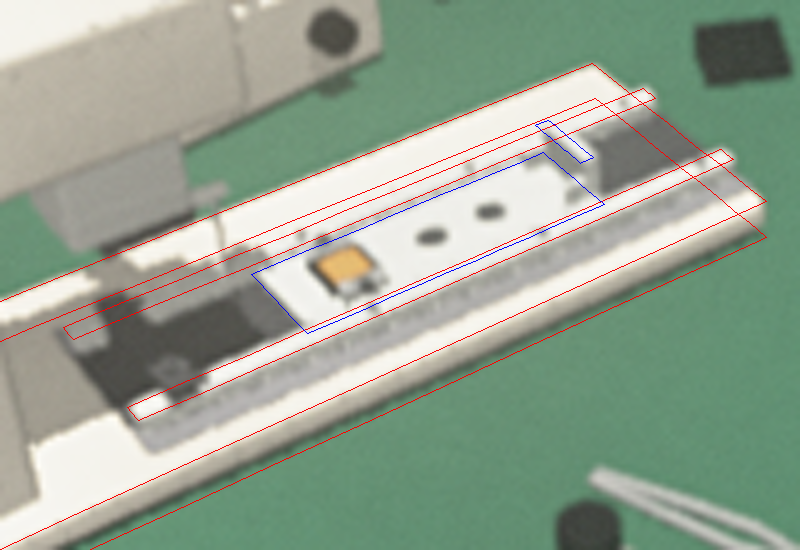

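Request:
apply_moves:
  targets: [0.6, 0, 0, 0, 0.1, 0.6, 0, 0, 0, 0.1, 0.6, 0, 0, 0, 0.1, 0.6, 0.05, -0.1, 0, 0, 0.6, 0.05, -0.1, 0, 0, 0.6, 0.05, -0.11, 0, 0, 0.6, 0.05, -0.11, 0, 0, 0.6, 0.05, -0.11, 0, 0, 0.6, 0.05, -0.11, 0, 0, 0.6, 0.05, -0.11, 0, 0, 0.6, 0.05, -0.11, 0, 0, 0.6, 0.05, -0.11, 0, 0, 0.6, 0.05, -0.11, 0, 0, 0.6, 0.05, -0.11, 0, 0, 0.6, 0.05, -0.11, 0, 0, 0.6, 0.05, -0.11, 0, 0, 0.6, 0.05, -0.1, 0, 0, 0.6, 0.05, -0.1, 0, 0]
  grip_force: 30

```text
clock: 2.4
position: [0.5908, 0.0075, 0.2265]
ee_rot: [3.134, -0.216, -0.0]
force: [1.1, -1.1, -0.6]
width: 0.4
```

```bash
cat > w.py <<'E'
from fit import *; import sys
from ov import bs,cs,draw,p,q,l,circ,rect
s=arm.observe(); im=eyes.get_image("wrist"); print({k:np.round(s[k],4) for k in("clock","joints","position","ee_rot","force","width")})
c=cam("wrist",s); cv2.imwrite(f"pics/w{sys.argv[1]}.png",im[:,:,::-1])
d=s["position"][:2]-p[:2]; cc,ss=np.cos(p[2]),np.sin(p[2]); print("TCP in bonder",cc*d[0]+ss*d[1],-ss*d[0]+cc*d[1])
o=cv2.cvtColor(im,cv2.COLOR_RGB2BGR).copy()
f=1.4; o=cv2.resize(o,None,fx=f,fy=f)
draw(o,c,p,bs,(0,0,255),np.zeros(2),f); draw(o,c,p,cs,(255,0,0),np.zeros(2),f)
draw(o,c,q,rect(-55,55,-75,75,66)+circ(34,0,38,72)+circ(28,0,38,72)+circ(14,0,38,40),(0,0,255),np.zeros(2),f)
cv2.imwrite(f"pics/wo{sys.argv[1]}.png",o)
E
python3 w.py 1
```

```text
{'clock': np.float64(2.4), 'joints': array([ 0.0258,  0.39  , -0.1789,  1.6472,  0.0757,  1.1114, -1.8819]), 'position': array([0.5908, 0.0075, 0.2265]), 'ee_rot': array([ 3.1339e+00, -2.1590e-01, -5.0000e-04]), 'force': array([ 1.0667, -1.0896, -0.6144]), 'width': np.float64(0.4004)}
TCP in bonder -0.02671409613152651 -0.3083378935244106
```

View pics/wo1.png

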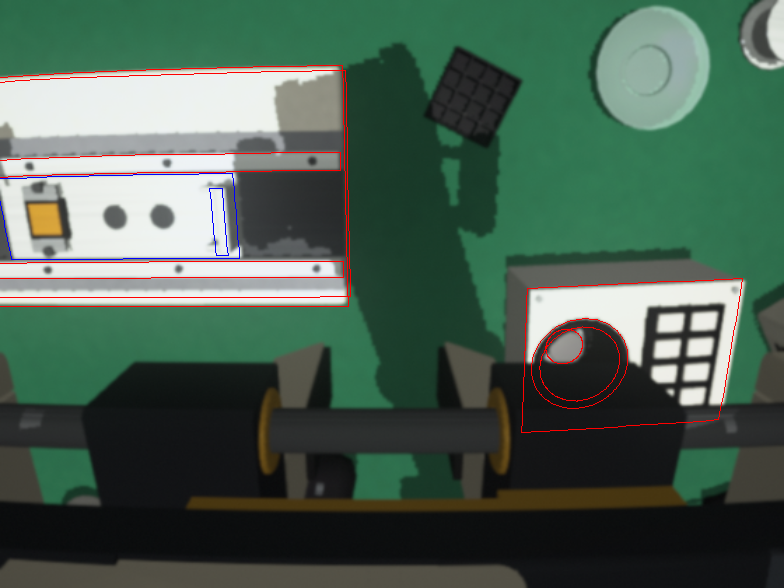

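Request:
apply_moves:
  targets: [0.6, 0.033, -0.041, 0, 0, 0.6, 0.034, -0.041, 0, 0, 0.6, 0, 0, 0.07, 0, 0.6, 0, 0, 0.08, 0, 0.6, 0, 0, 0.08, 0, 0.6, 0, 0, 0.08, 0, 0.6, 0, 0, 0.07, 0, 0.6, 0, 0, 0.047, 0, 0.6, 0, 0, 0.02, 0, 0.6, 0, 0, 0, 0]

```text
clock: 3.7
position: [0.6213, 0.0351, 0.0479]
ee_rot: [3.134, -0.216, -0.0]
force: [-0.9, -0.3, 0.9]
width: 0.4
```

```bash
python3 w.py 2; python3 - <<'E'
from h import *
im=eyes.get_image("scene")[:,:,::-1]; crop(im,250,150,420,290,4.5,"pics/s2.png")
E
```

```text
{'clock': np.float64(3.7), 'joints': array([-0.0329,  0.6263, -0.1615,  1.7458,  0.1344,  0.7805, -1.9683]), 'position': array([0.6213, 0.0351, 0.0479]), 'ee_rot': array([ 3.1341e+00, -2.1580e-01, -3.0000e-04]), 'force': array([-0.8925, -0.2985,  0.9131]), 'width': np.float64(0.4003)}
TCP in bonder -0.00014219682024105978 -0.27696061949602147
```

View pics/wo2.png

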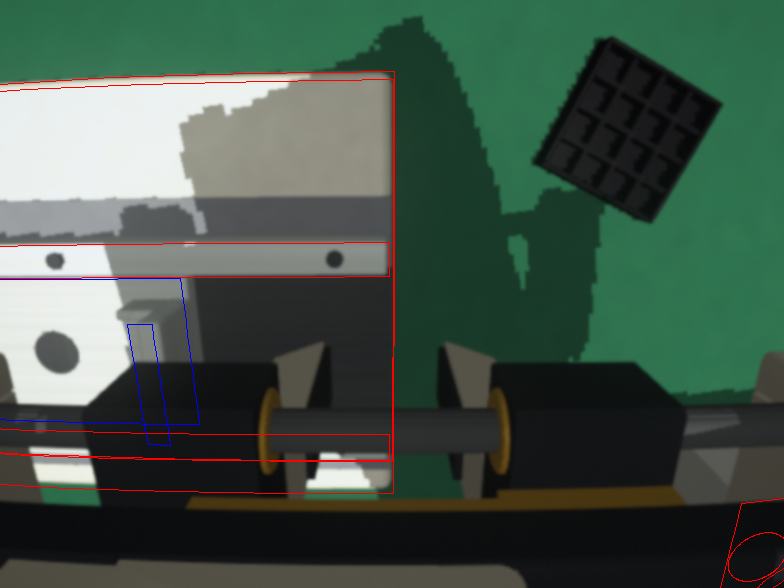

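View pics/s2.png

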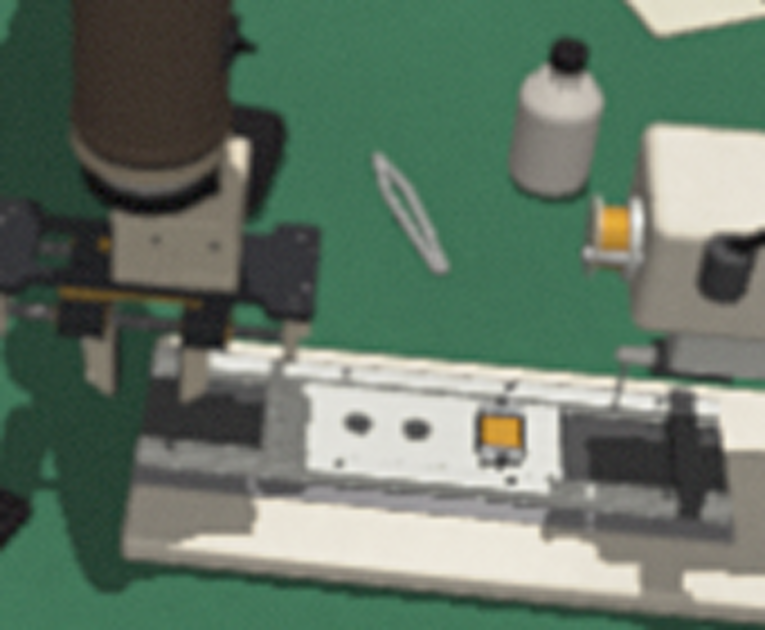

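Request:
apply_moves:
  targets: [0.6, 0, -0.025, 0, 0, 0.6, 0, -0.025, 0, 0, 0.6, 0, -0.0125, 0, 0, 0.6, 0, -0.0125, 0, 0, 0.6, 0, -0.0125, 0, 0, 0.6, 0, -0.0125, 0, 0, 0.6, 0, -0.0125, 0, 0, 0.6, 0, -0.0125, 0, 0]

```text
clock: 4.8
position: [0.6281, 0.0843, 0.0479]
ee_rot: [3.134, -0.217, -0.0]
force: [-0.6, -2.5, -0.4]
width: 0.399
```

```bash
cat > s.py <<'E'
from fit import *; import sys
from ov import p
s=arm.observe(); d=s["position"][:2]-p[:2]; cc,ss=np.cos(p[2]),np.sin(p[2]); print("TCP in bonder",cc*d[0]+ss*d[1],-ss*d[0]+cc*d[1],s["position"][2],"F",s["force"].round(1),s["width"],s["clock"])
im=eyes.get_image("scene")[:,:,::-1]; crop(im,250,190,430,300,4.4,f"pics/s{sys.argv[1]}.png")
E
python3 s.py 3
```

```text
TCP in bonder 6.425261371768506e-05 -0.2272262343734196 0.047887721506610054 F [-0.6 -2.5 -0.4] 0.39865026035347956 4.8
```

View pics/s3.png

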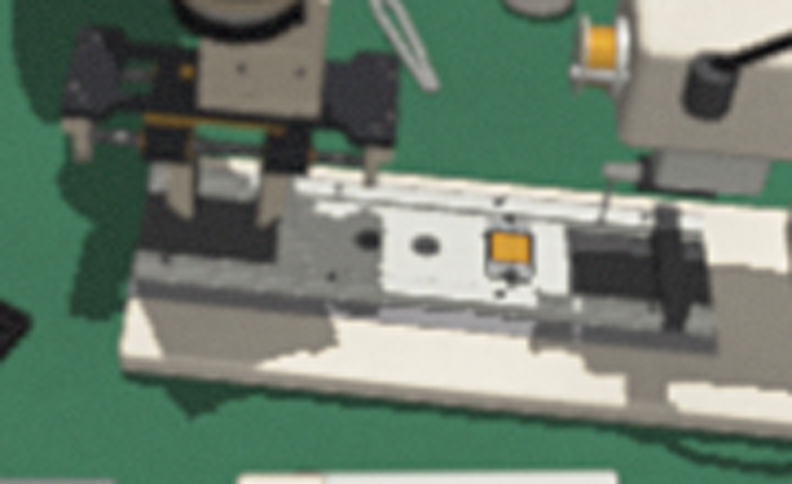

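Request:
apply_moves:
  targets: [0.6, 0, -0.0125, 0, 0, 0.6, 0, -0.0125, 0, 0, 0.6, 0, -0.0125, 0, 0, 0.6, 0, -0.0125, 0, 0, 0.6, 0, -0.0125, 0, 0, 0.6, 0, -0.0125, 0, 0, 0.6, 0, -0.0125, 0, 0, 0.6, 0, 0, 0, 0]

```text
clock: 5.85
position: [0.633, 0.1204, 0.0479]
ee_rot: [-3.133, 0.214, -0.0]
force: [-0.3, 0.1, -0.1]
width: 0.402
```

```bash
python3 s.py 4
```

```text
TCP in bonder 6.670121113043492e-05 -0.1908632553320237 0.047937025928189575 F [-0.3  0.1 -0.1] 0.4019618887686614 5.85
```

View pics/s4.png

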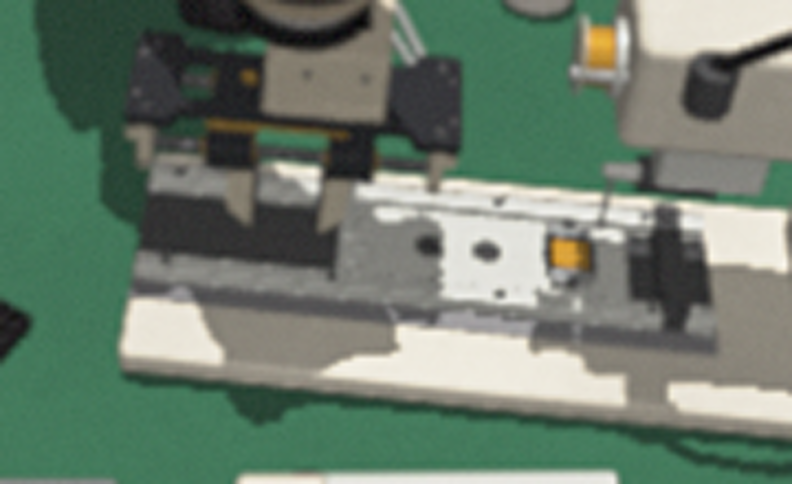

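Request:
apply_moves:
  targets: [0.6, 0, -0.006, 0, 0, 0.6, 0, -0.006, 0, 0, 0.6, 0, -0.006, 0, 0, 0.6, 0, -0.006, 0, 0]

```text
clock: 6.4
position: [0.6342, 0.1288, 0.0479]
ee_rot: [3.134, -0.216, -0.0]
force: [0.2, -2.6, 0.5]
width: 0.396
```

Request:
apply_moves:
  targets: [0.6, 0, -0.005, 0, 0]

```text
clock: 6.52
position: [0.6345, 0.131, 0.0479]
ee_rot: [3.134, -0.216, 0.0]
force: [-0.5, -2.7, 0.3]
width: 0.404
```

Request:
apply_moves:
  targets: [0.6, 0, -0.005, 0, 0]

```text
clock: 6.65
position: [0.6348, 0.1329, 0.0479]
ee_rot: [3.134, -0.216, -0.0]
force: [0.6, -2.3, 0.5]
width: 0.401
```

Sliding force is about 2.5 N and the stop is not reached yet, so I'll continue in small steps.

Request:
apply_moves:
  targets: [0.6, 0, -0.005, 0, 0]

```text
clock: 6.78
position: [0.635, 0.1348, 0.0479]
ee_rot: [3.134, -0.216, -0.0]
force: [-0.3, -2.3, 0.9]
width: 0.399
```

Request:
apply_moves:
  targets: [0.6, 0, -0.005, 0, 0]

```text
clock: 6.9
position: [0.6353, 0.1369, 0.0479]
ee_rot: [3.134, -0.216, 0.0]
force: [-0.5, -2.2, 0.3]
width: 0.401
```

```bash
python3 s.py 5
```

```text
TCP in bonder 0.00021234349853408233 -0.17419822935844387 0.04791726953453096 F [-0.5 -2.2  0.3] 0.4011487750207964 6.9
```

View pics/s5.png

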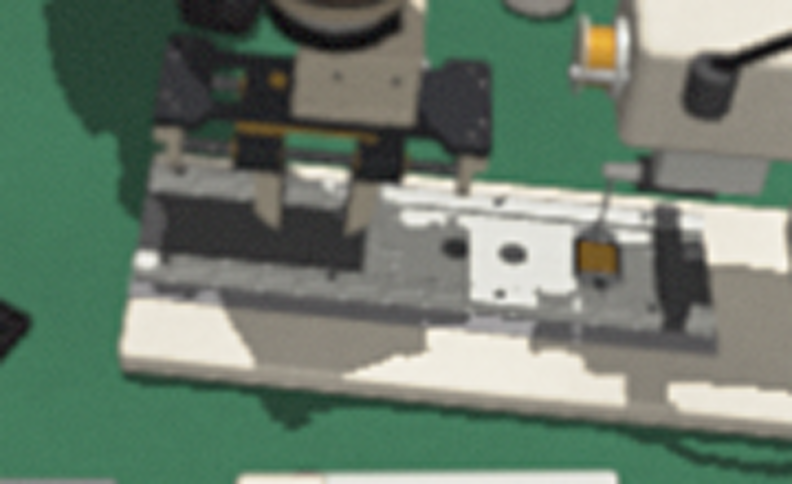

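Request:
apply_moves:
  targets: [0.6, 0, -0.004, 0, 0]

```text
clock: 7.08
position: [0.6355, 0.1379, 0.0479]
ee_rot: [3.133, -0.216, -0.0]
force: [-1.6, -5.8, 0.5]
width: 0.402
```

Request:
apply_moves:
  targets: [0.6, 0, -0.004, 0, 0]

```text
clock: 7.2
position: [0.6355, 0.138, 0.0478]
ee_rot: [3.132, -0.217, -0.001]
force: [-2.8, -8.6, 3.6]
width: 0.403
```

Request:
apply_moves:
  targets: [0.6, 0, -0.004, 0, 0]

```text
clock: 7.32
position: [0.6355, 0.1381, 0.0478]
ee_rot: [3.13, -0.219, -0.002]
force: [-2.9, -11.8, 6.6]
width: 0.402
```

Request:
apply_moves:
  targets: [0.6, 0, 0.012, 0, 0, 0.6, 0, 0.015, 0, 0, 0.6, 0, 0.025, 0, 0, 0.6, 0, 0.05, 0, 0, 0.6, 0, 0, 0, 0]

```text
clock: 7.95
position: [0.6303, 0.0976, 0.0478]
ee_rot: [3.132, -0.221, -0.0]
force: [0.3, -0.2, 0.4]
width: 0.401
```

```bash
python3 s.py 6; python3 - <<'E'
from h import *
im=eyes.get_image("side")[:,:,::-1]; cv2.imwrite("pics/side6.png",im); crop(im,100,180,260,290,5,"pics/d6.png")
E
```

```text
TCP in bonder 0.00040801150233500325 -0.21378946289967157 0.04781543541200263 F [ 0.3 -0.2  0.4] 0.4014220502916811 7.95
```

View pics/s6.png

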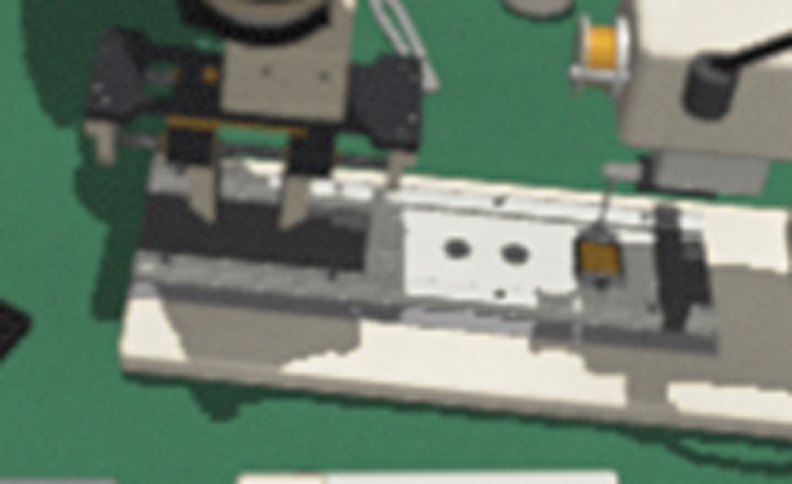

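View pics/d6.png

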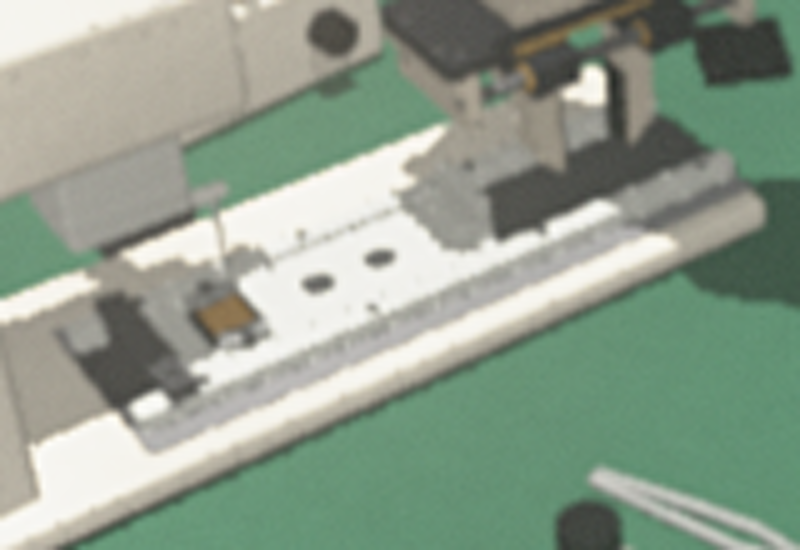

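Request:
apply_moves:
  targets: [0.6, 0, 0, -0.06, 0, 0.6, 0, 0, -0.1, 0, 1, 0, 0, -0.1, 0, 1, 0, 0, -0.06, 0, 1, -0.066, 0.082, 0, 0, 1, -0.066, 0.082, 0, 0, 1, -0.067, 0.082, 0, 0, 1, -0.067, 0.082, 0, 0, 1, -0.067, 0.082, 0, 0, 1, -0.066, 0.082, 0, 0, 1, -0.066, 0.08, 0, 0, 1, 0, 0, 0, 0, 1, 0, 0, 0, 0]

```text
clock: 9.68
position: [0.4157, -0.0994, 0.1763]
ee_rot: [-3.134, 0.215, -0.002]
force: [0.7, 0.4, 0.4]
width: 0.01
```

```bash
python3 w.py 7
```

```text
{'clock': np.float64(9.675), 'joints': array([ 0.2372,  0.1806, -0.1458,  2.0862,  0.0335,  0.8756, -1.6353]), 'position': array([ 0.4157, -0.0994,  0.1763]), 'ee_rot': array([-3.1339e+00,  2.1470e-01, -2.2000e-03]), 'force': array([0.6558, 0.4401, 0.3577]), 'width': np.float64(0.0096)}
TCP in bonder -0.18599950205880275 -0.4375927926715904
```

View pics/wo7.png

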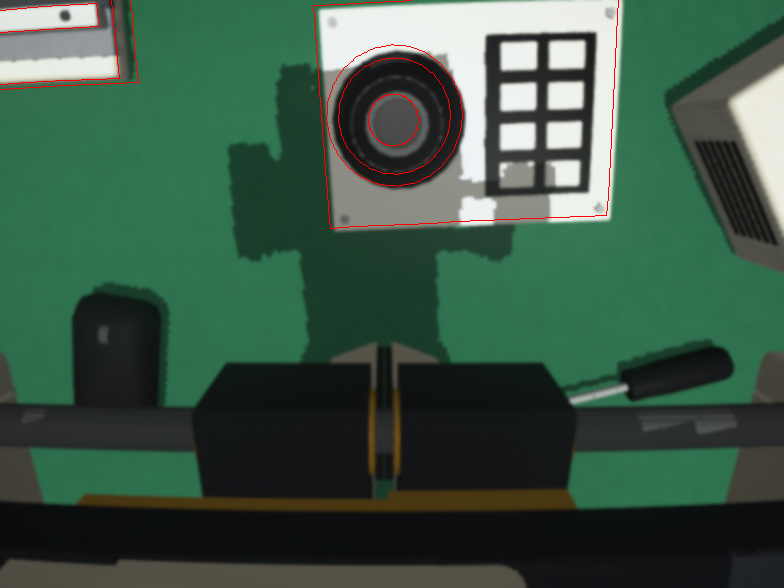

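```bash
python3 - <<'E'
from fit import *
im=cv2.imread("pics/w7.png"); crop(im,225,25,345,145,5,"pics/w7c.png")
s=arm.observe(); c=cam("wrist",s)
for f,uv,z in ((1.4,(398.5,119.5),.072),(1.4,(397.5,121.5),.040)):
    print(atz(c,(np.array(uv)+.5)/f-.5,z))
E
```

```text
[ 0.50189559 -0.11727447  0.072     ]
[ 0.50211182 -0.11758026  0.04      ]
```

View pics/w7c.png

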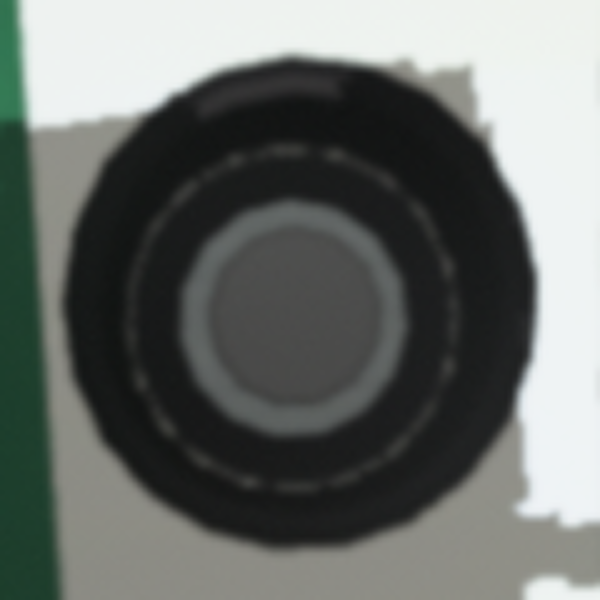

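Request:
apply_moves:
  targets: [1, 0.055, 0.004, 0, 0, 1, 0.055, 0.004, 0, 0, 1, 0.055, 0.003, 0, 0, 1, 0.055, 0.003, 0, 0, 1, 0, 0, 0, 0, 1, 0, 0, 0, 0]

```text
clock: 10.48
position: [0.5008, -0.1168, 0.1755]
ee_rot: [-3.134, 0.214, 0.002]
force: [-0.3, -0.3, -0.6]
width: 0.006
```

```bash
python3 w.py 8; python3 - <<'E'
from h import *
s=arm.observe(); print(s["position"], s["width"],R.from_rotvec(s["ee_rot"]).as_matrix().T@(np.array([.502,-.117,.1])-s["position"]))
im=eyes.get_image("scene")[:,:,::-1]; crop(im,150,130,270,250,5,"pics/s8.png")
E
```

```text
{'clock': np.float64(10.475), 'joints': array([ 0.226 ,  0.3163, -0.1276,  1.8975,  0.049 ,  0.9318, -1.6317]), 'position': array([ 0.5008, -0.1168,  0.1755]), 'ee_rot': array([-3.134e+00,  2.139e-01,  1.600e-03]), 'force': array([-0.3159, -0.2901, -0.6128]), 'width': np.float64(0.0063)}
TCP in bonder -0.09929546898323452 -0.4435160415266989
[ 0.50060771 -0.11700393  0.17568449] 0.005811583113671776 [ 0.0014454  -0.00018254  0.07568327]
```

View pics/s8.png

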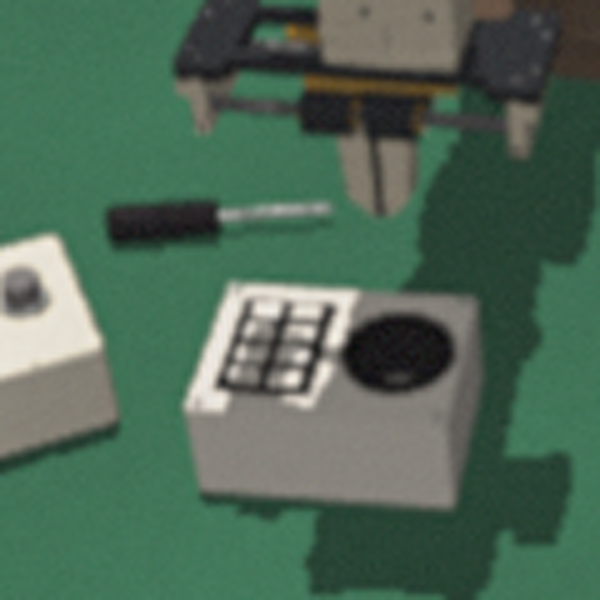

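View pics/wo8.png

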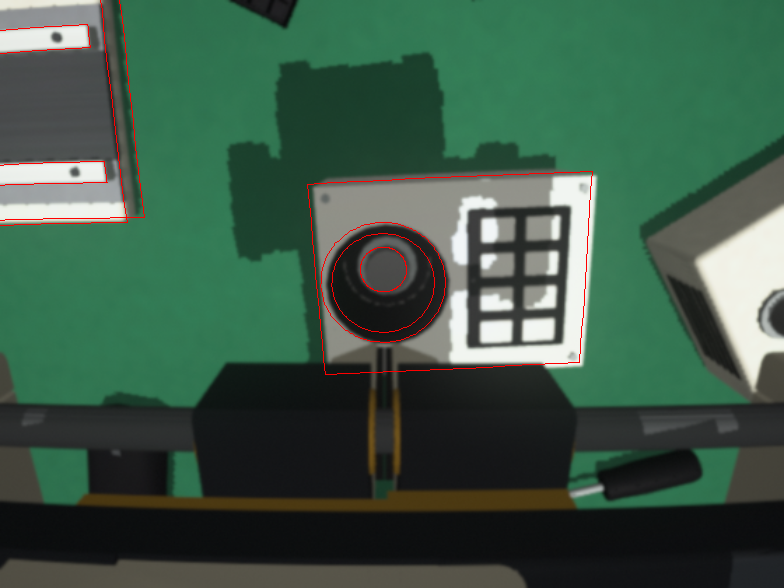

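Request:
apply_moves:
  targets: [1, 0.0035, 0, 0.04, 0, 1, 0, 0, 0.06, 0, 1, 0, 0, 0.06, 0, 1, 0, 0, 0.05, 0, 1, 0, 0, 0.04, 0, 1, 0, 0, 0.03, 0, 1, 0, 0, 0.025, 0, 1, 0, 0, 0.01, 0, 1, 0, 0, 0, 0]

```text
clock: 11.7
position: [0.5026, -0.1179, 0.0499]
ee_rot: [3.134, -0.216, -0.0]
force: [-1.3, -0.2, 0.2]
width: 0.005
```

```bash
python3 w.py 9; python3 - <<'E'
from h import *
im=eyes.get_image("scene")[:,:,::-1]; crop(im,150,130,270,250,5,"pics/s9.png")
E
```

```text
{'clock': np.float64(11.7), 'joints': array([ 0.2115,  0.4902, -0.1129,  2.0151,  0.0889,  0.6408, -1.6678]), 'position': array([ 0.5026, -0.1179,  0.0499]), 'ee_rot': array([ 3.1342, -0.2158, -0.    ]), 'force': array([-1.304 , -0.1693,  0.1996]), 'width': np.float64(0.0046)}
TCP in bonder -0.0973689380373432 -0.4443544953493001
```

View pics/s9.png

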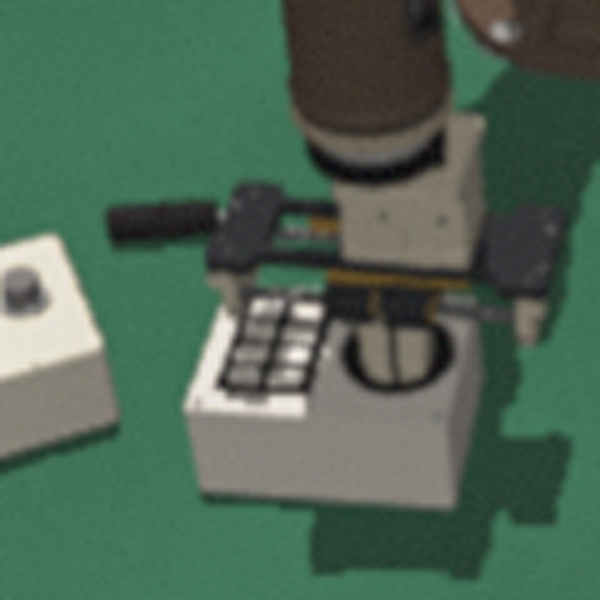

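Request:
apply_moves:
  targets: [1, 0, 0, 0.01, 0, 1, 0, 0, 0.01, 0, 1, 0, 0, 0.005, 0]

```text
clock: 12.18
position: [0.5024, -0.1179, 0.0396]
ee_rot: [3.134, -0.216, -0.001]
force: [-1.0, 1.0, 1.7]
width: 0.007
```

Request:
apply_moves:
  targets: [1, 0, 0, 0.01, 0, 1, 0, 0, 0.01, 0, 1, 0, 0, 0.005, 0]

```text
clock: 12.55
position: [0.5028, -0.1179, 0.033]
ee_rot: [3.134, -0.216, 0.001]
force: [-19.2, 3.3, 70.7]
width: 0.005
```

Request:
apply_moves:
  targets: [1, 0, 0, -0.006, 0]

```text
clock: 12.68
position: [0.5025, -0.1179, 0.0343]
ee_rot: [3.134, -0.216, 0.001]
force: [-4.7, 0.7, 10.1]
width: 0.002
```

Request:
apply_moves:
  targets: [1, 0, 0, 0.0005, 0, 1, 0, 0, 0, 0, 1, 0, 0, 0, 0, 1, 0, 0, 0, 0]

```text
clock: 13.18
position: [0.5025, -0.1179, 0.0338]
ee_rot: [3.134, -0.216, 0.001]
force: [-8.5, 1.9, 30.0]
width: 0.007
```

Request:
apply_moves:
  targets: [1, 0, 0, 0, 0, 1, 0, 0, 0, 0, 1, 0, 0, 0, 0]

```text
clock: 13.55
position: [0.5026, -0.1179, 0.0338]
ee_rot: [3.134, -0.216, 0.001]
force: [-9.6, 2.3, 29.7]
width: 0.006
```

Request:
apply_moves:
  targets: [1, 0, 0, -0.02, 0, 1, 0, 0, -0.03, 0, 1, 0, 0, -0.05, 0, 1, 0, 0, -0.08, 0, 1, 0, 0, -0.08, 0, 1, 0, 0, -0.08, 0, 1, 0, 0, -0.06, 0, 1, -0.1, 0, 0, 0, 1, -0.1, 0, 0, 0, 1, 0, 0, 0, 0, 1, 0, 0, 0, 0]

```text
clock: 14.92
position: [0.4241, -0.107, 0.1926]
ee_rot: [3.134, -0.216, 0.002]
force: [1.0, -0.1, -0.1]
width: 0.003
```

```bash
python3 w.py 10; python3 - <<'E'
from h import *
im=eyes.get_image("scene")[:,:,::-1]; cv2.imwrite("pics/scene10.png",im)
crop(im,250,190,430,300,4.4,"pics/s10.png")
print(arm.observe()["force"])
E
```

```text
{'clock': np.float64(14.925), 'joints': array([ 0.2488,  0.1757, -0.1419,  2.0437,  0.0311,  0.9226, -1.618 ]), 'position': array([ 0.4241, -0.107 ,  0.1926]), 'ee_rot': array([ 3.134e+00, -2.159e-01,  2.400e-03]), 'force': array([ 1.022 , -0.1253, -0.0897]), 'width': np.float64(0.0034)}
TCP in bonder -0.17658531272773306 -0.44406323557950755
[-0.2120609   0.43046302 -0.17397894]
```

View pics/wo10.png

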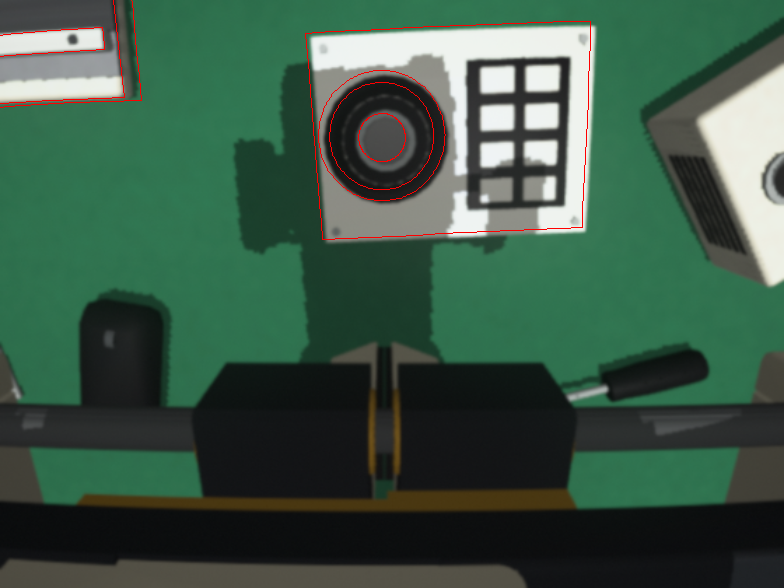

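View pics/s10.png

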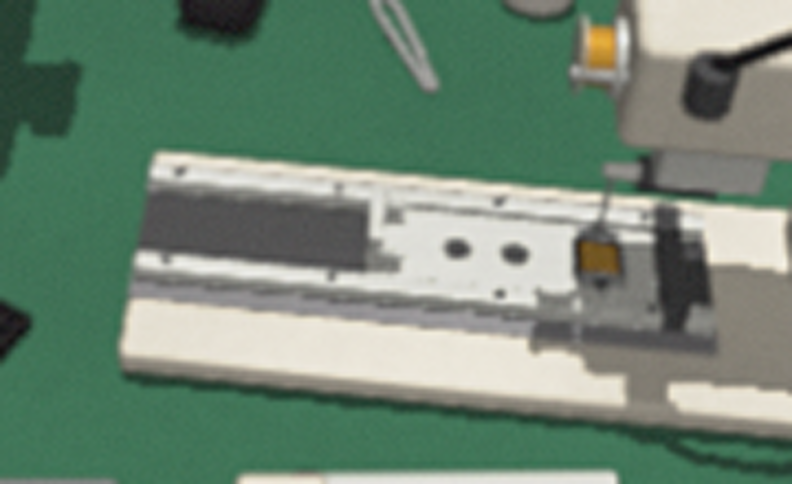

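View pics/scene10.png

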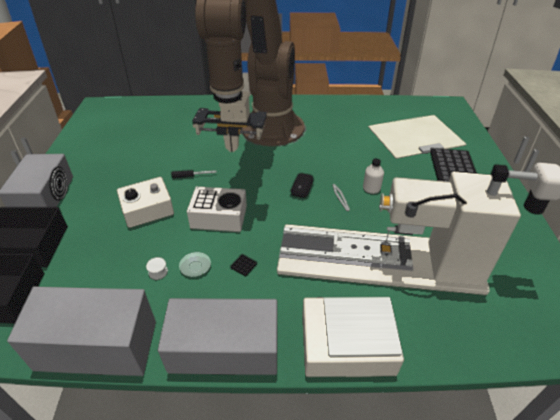

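```bash
python3 -c "
from cell import arm
print(arm.sign_off())"
```

```text
the job is handed in; nothing more can be done
None
```

The carrier is home and the start key has been pressed once. I handed the job in at about 15 s on the robot clock.

- **Carrier:** I slid it along the track by its thumb plate until it stopped moving. Sliding took about 2.5 N. At the stop the force rose to about 12 N with no further movement. After I backed off, the scene and side pictures showed the nose against the end stop and the chip under the bonding tool. It looked unchanged in the last scene picture.
- **Start key:** I lowered the shut fingertips into the well, pressed the key to the bottom (TCP about 34 mm above the bench) and held it for about 1.1 s. I then withdrew straight up. In the last wrist picture the key lines up with its up position. There is no direct reading of the key's travel, so that rests on the picture and the measured heights.
- **Overshoot on the press:** The first push peaked at about 71 N (fingertip on the key) because the arm was stiffer downwards than I expected. I eased it within one step to about 10 N, and held at about 30 N for the rest. This stayed under the 120 N wrist limit, and only the fingertips touched the key. It was still much more than the 5 N needed.
- **Other checks:** I went nowhere near the lamp key, and the loose items look unmoved between the first and last scene pictures. The robot ended clear of everything, with forces near zero.

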